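# Hand-turn a blower impeller to find where it rubs, then park and lock it

## Robot

A 6-joint arm with a two-finger parallel gripper is mounted at the origin on a cart in front of the work surface, level with it; the furniture and walls round the work are solid. World frame = base frame: x ahead of the robot, y to its left, z up, the work surface at z = 0. Lengths are in m, angles in degrees, forces in N, time in s.
With the tool pointing down it reaches from about 0.4 to 0.825 m from the base axis. Payload 7 kg.
Tool frame: the origin (TCP) lies on the centre line of the jaws, within the pads' length; the fingertips stand 19 mm ahead of it and the grasp point (between the pads) is the TCP; z points along the fingers, y is the line along which they close (so a half turn about z gives the same grasp; the last joint's range is limited). The gripper opens to 88 mm and grips with 3 to 60 N. Pads are 19 mm wide; open, the fingers measure 130 mm over their backs; the gripper's body (78 mm by 193 mm) begins 47 mm behind the grasp point.
Start: joints at [86.923, 20.546, 0.682, 0, -70.136, -16.507], TCP at [0.226, 0.636, 0.246] pointing down, gripper open.
Joint ranges: [-176.03, 176.03], [-82.01, 121.73], [-58.28, 71.71], [-173.87, 95.51], [-174.79, -0.11], [-173.66, 173.66]. Speed limits (degrees/s): [136.94, 136.94, 172.46, 180, 180, 180].

## Interface

Orientations are given as [roll, pitch, yaw] about the fixed x, y, z axes, in that order (R = Rz(yaw) Ry(pitch) Rx(roll)).
In Python, from plant import * gives the robot as it stands. The module is installed in compiled form; this text tells all that it offers.
- The arm moves only by the tool play_rows, never from a script. Its argument "deltas" is a list of rows, each a list of 6 numbers: the shift along the world's x, y, z scaled (see below), then the turn, a rotation vector about the world's x, y, z scaled (see below). A call has 1 to 10 rows; each row shifts and turns the commanded pose from where the row before left it; what a row does not reach is not made up. The controller multiplies each number of a shift by 800 mm and each number of a turn by 180 degrees. A row lasts 1/10 s, in which the tool goes at most 50 mm and 8.59 degrees, less where a joint would pass 70% of its speed; a pose out of reach is approached as far as the arm can. A call with a number of a shift or a turn outside -1 to 1 is refused whole. A call with a gripper value outside its range is refused whole. "gripper" is the gripper command: -1 is shut, 1 is fully open, values between are in proportion, set as the call begins (left out, the last holds). The fingers move at their own pace and stop on an object; the grip force is fixed at half the most. Time passes only in rows, so rows that do not move let the fingers close. It gives the time, the measured TCP pose, the force, the opening and the grip force at its end, in the units of the state.
- get_obs(): the state, without advancing time (a new reading comes with each control period).
- snapshot(name): name is "side" or "top"; returns (picture, depth): 420x560x3 uint8, blue, green, red; 420x560 float32, m along the optical axis (not along the pixel's ray), 0 where there is no reading.
- camera_model(name): a dict with "fx", "fy", "cx", "cy" (pixels), "world_to_cam" (4x4, takes a point from world to camera coordinates). Camera axes: x right, y down, z forward; pixel columns grow to the right and rows downward; lengths in m; the calibration is good to about 2 mm. A picture is of the moment at which its call begins. camera_model takes no time and is no camera call.
- close_job(): hands the job in; it is judged then, once.
The state is a dict: "clock": time; "joint_pos": joint angles; "qvel": joint speeds; "tau": joint torques, N m; "tool_pos": TCP position; "orientation": TCP orientation; "force": force on the tool from outside, world axes, zero at the start; "moment": the same for the moment, N m; "opening": finger opening in m; "gripper_force": force on a finger pad.
Only numpy, scipy, OpenCV 4.12 (cv2) and the standard library are available. Lean on these libraries where they do the work, as an engineer would, in place of code of your own. Each camera call takes 0.05 s, during which the arm holds its last target. There are 200 camera calls.

## Task

Check the blower impeller on its green spindle stand for rubbing: turn it slowly anticlockwise (seen from above) by its vanes until you feel it come up hard on the rub, and lean on it there gently for about a second. Then turn it back the other way until its red mark faces the lock bolt, and push the bolt fully home between the two lugs by its red post. Keep every push light, well under 20 N, and leave the tools and parts round about alone.

Things in the scene. Friction and masses are not known exactly. Their poses are not given: they have to be found in the camera images.
- stand: Green stand, fixed: round foot 220 mm across, origin at the centre of its underside on the vertical spindle axis, z up. A tongue 56 mm wide, 14 mm high runs from the axis along the stand's own -y to 195 mm out and carries the lock bolt in a dark guide block (76 mm high, 109 to 129 mm from the axis). The impeller turns about the stand's z axis.
- impeller (a joint): Angle of the aluminium impeller in rad, growing anticlockwise seen from above; 0 when its red mark faces the bolt (stand's -y). Light drag, about 0.06 N m; stays where left. At an unknown angle between 0.9 and 2.3, different each time, a hidden high spot underneath meets the stand: this can only be felt, as the force on the vane rises steeply.
- hub_top (a point): Top of the hub's stud, on the axis, 94 mm above the bench; turns with the impeller. Hub 54 mm wide. Six upright straight radial vanes, 4 mm thick, stand 30, 90, 150, 210, 270 and 330 degrees round from the red mark, from 26 to 86 mm from the axis, tops 92 mm above the bench; they rise from a disc 184 mm across whose top is 52 mm above the bench.
- red_mark (a point): Point on the disc's top (52 mm above the bench) on the red stripe, 81 mm from the axis, midway between two vanes; turns with the impeller. Two dark lugs, 20 mm apart in the clear, 73 to 89 mm from the axis, rise 20 mm above the disc either side of it; the bolt's nose goes between them.
- wear_strip: Brass wear strip in the well under the disc, out of sight from above, that the impeller's high spot comes up against. It is backed by a stiff spring, giving about 0.4 mm per newton. Its origin and axes are those of the stand; the strip itself lies 75 mm from the axis on the stand's +x side.
- lock_bolt (a joint): Travel of the lock bolt in m: 0 drawn out, 0.025 fully home at its end stop; grows towards the spindle (stand's +y). About 3 N of friction; stays where left. A round-nosed 12 mm bolt, centre 62 mm above the bench; it enters between the lugs when the impeller is within about 0.07 rad of 0, otherwise the lugs block it.
- bolt_post (a point): Top centre of the bolt's upright red post (14 mm thick, from 60 to 102 mm above the bench), 165 mm from the spindle axis when the bolt is drawn out, 140 mm when home. Push it towards the spindle from its outer side, which is free above the tongue.
- ratchet: Bystander, leave alone: ratchet with black handle, 184 mm long, 40 mm high, lying on the bench; origin under its centre
- screwdriver_blue: Bystander, leave alone: blue-handled screwdriver, 176 mm long, lying on the bench; origin under its centre
- ball_bearing: Bystander, leave alone: steel ball bearing, 52 mm across, 12 mm high, lying flat; origin under its centre
- bench_spanner_2: Bystander, leave alone: small combination spanner, 177 mm long, lying flat; origin under the centre
- tie_rod_end: Bystander, leave alone: steel tie rod end with ball stud, 129 x 75 x 38 mm, lying; origin under the centre

How it is judged:
By the outcome, as a careful person would: the job done as asked, in the order asked, and still so for the second after the job is handed in, with the robot touching nothing.
It also fails if it takes over 58 s, if anything falls off the work surface, if the arm or the gripper's body presses on something with over 40 N, if the wrist force passes 120 N, or if a joint passes its speed limit or range.

## Working session

There is one attempt and no reset: what is moved stays moved. The work goes in short steps, Python scripts to look and compute and a tool call to move; the robot and the scene stay as the last step left them, time stands still between calls to the robot, and variables do not carry over. Pictures are saved under pics/ and viewed, at most 10 in all, crops included, and the job is handed in when it is done.

Besides the shell and the picture viewer there is one more tool, called after "Request:" as name([rows], argument=value, ...), one row to a line, values as JSON. play_rows: Moves the arm, as the interface text tells. Its arguments: {"type":"object","properties":{"deltas":{"type":"array","items":{"type":"array","items":{"type":"number","minimum":-1,"maximum":1}}},"gripper":{"type":"number"}},"required":["deltas"]}

```bash
mkdir -p pics
cat > h.py <<'E'
from plant import *
import numpy as np, cv2
def cloud(name):
    im,d=snapshot(name); c=camera_model(name)
    v,u=np.mgrid[0:420,0:560]
    P=np.stack([(u-c['cx'])/c['fx']*d,(v-c['cy'])/c['fy']*d,d],-1)
    T=np.linalg.inv(c['world_to_cam'])
    W=P@T[:3,:3].T+T[:3,3]; W[d==0]=np.nan
    return im,W
E
python3 - <<'E'
from h import *
o=get_obs();print(o)
for n in("top","side"):
    im,W=cloud(n);cv2.imwrite(f'pics/{n}0.png',im);np.savez(f'{n}0.npz',im=im,W=W)
    hsv=cv2.cvtColor(im,cv2.COLOR_BGR2HSV)
    c=camera_model(n);print(n,np.linalg.inv(c['world_to_cam'])[:3].round(3).tolist(),c['fx'])
    r=((hsv[...,0]<8)|(hsv[...,0]>172))&(hsv[...,1]>130)&(hsv[...,2]>60)
    k,l,s,ce=cv2.connectedComponentsWithStats(r.astype(np.uint8))
    for i in range(1,k):
        if s[i,4]>12: 
            w=W[l==i]; print('red',s[i].tolist(),ce[i].round(1),np.nanmedian(w,0).round(4),np.nanmax(w[:,2]).round(4))
    g=(abs(hsv[...,0].astype(int)-60)<22)&(hsv[...,1]>80)
    k,l,s,ce=cv2.connectedComponentsWithStats(g.astype(np.uint8))
    for i in range(1,k):
        if s[i,4]>60: print('green',s[i].tolist(),ce[i].round(1),np.nanmedian(W[l==i],0).round(4))
E
```

```text
{'clock': 0.0, 'joint_pos': array([ 8.69238672e+01,  2.05913599e+01,  6.36010672e-01, -2.01379443e-02,
       -7.01399634e+01, -1.65071078e+01]), 'qvel': array([-0.01876454, -0.06346944,  0.00440148,  0.0674601 ,  0.05033349,
       -0.05242978]), 'tau': array([ 1.22572428e-04, -5.82719564e+01,  2.93043441e+01,  6.99671432e+00,
        6.76073789e-03, -1.74824168e-04]), 'tool_pos': array([0.22611036, 0.63550965, 0.24464049]), 'orientation': array([ 1.79903236e+02, -8.93319352e-03, -1.95900901e+01]), 'force': array([-0.93769505, -0.40182621,  0.36759765]), 'moment': array([-0.01667628, -0.04477859, -0.06816195]), 'gripper_force': 0.0, 'opening': 0.08801061242420247}
top [[-0.011, -0.986, 0.165, 0.308], [-1.0, 0.009, -0.011, 0.034], [0.009, -0.165, -0.986, 1.558]] 412.81971018597795
red [43, 85, 9, 9, 56] [46.6 88.9] [0.9821 0.8456 0.1344] 0.1459
red [360, 115, 4, 7, 19] [361.5 117.6] [ 0.8924 -0.3181  0.0627] 0.0714
red [363, 132, 7, 23, 88] [365.2 143.2] [ 0.8044 -0.3388  0.0108] 0.021
red [375, 132, 5, 23, 77] [377.6 143.6] [ 0.801  -0.3876  0.0113] 0.0211
red [93, 134, 22, 29, 388]
[... 733 characters left out ...]
75, 28, 17, 247] [177.3  83.5] [0.7044 0.771  0.0434] 0.0498
red [198, 78, 27, 20, 202] [211.6  87.1] [0.7924 0.6673 0.0315] 0.0393
red [229, 110, 24, 12, 135] [240.  115.3] [0.7666 0.4761 0.0271] 0.0359
red [439, 212, 4, 5, 14] [440.4 213.6] [ 0.893  -0.3184  0.0666] 0.0701
red [464, 230, 6, 5, 17] [466.7 231.5] [ 0.9051 -0.4104  0.0485] 0.0555
red [418, 234, 17, 21, 102] [424.8 244.3] [ 0.7979 -0.3393  0.0128] 0.0195
red [428, 243, 21, 20, 103] [438.1 253.7] [ 0.7992 -0.3879  0.0134] 0.0181
green [241, 196, 18, 27, 63] [245.3 208.7] [0.4921 0.1657 0.0195]
green [242, 213, 38, 21, 109] [255.4 225.2] [0.4743 0.0928 0.0157]
green [311, 218, 17, 13, 101] [319.6 223.8] [ 0.6242 -0.0552  0.0148]
```

View pics/top0.png

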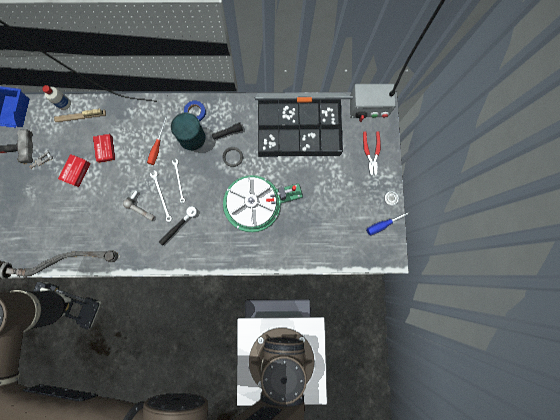

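View pics/side0.png

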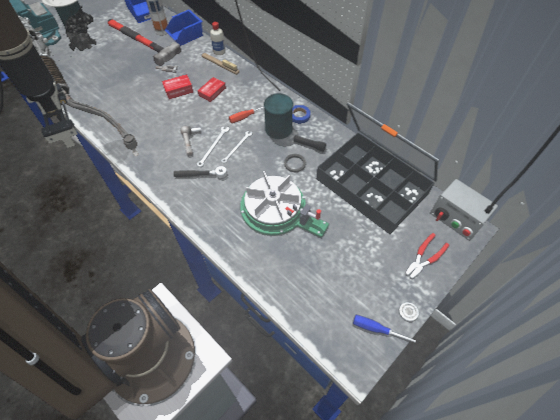

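The top view shows the stand's disc at about (252,203), with the red mark at (270,200) and the post at (293,188). The side view shows the disc at about (273,203) and the post near (318,213). Next I'll fit the axis and angles.

```bash
python3 - <<'E'
from h import *
from scipy.optimize import least_squares
for n in("top","side"):
    z=np.load(f'{n}0.npz');im,W=z['im'],z['W'];hsv=cv2.cvtColor(im,cv2.COLOR_BGR2HSV)
    near=np.hypot(W[...,0]-.56,W[...,1]-.11)<.13
    m=near&(W[...,2]>.04)&(W[...,2]<.062)&(hsv[...,1]<70)
    cs,_=cv2.findContours(m.astype(np.uint8),cv2.RETR_EXTERNAL,cv2.CHAIN_APPROX_NONE)
    p=max(cs,key=cv2.contourArea)[:,0]; 
    hull=cv2.convexHull(p)[:,0]
    cam=camera_model(n);T=np.linalg.inv(cam['world_to_cam'])
    def ray(u,v,zz):
        d=T[:3,:3]@[(u-cam['cx'])/cam['fx'],(v-cam['cy'])/cam['fy'],1];return (T[:3,3]+d*(zz-T[2,3])/d[2])
    q=np.array([ray(u,v,.052) for u,v in hull])
    f=least_squares(lambda c:np.hypot(q[:,0]-c[0],q[:,1]-c[1])-c[2],[.56,.11,.09],loss='soft_l1',f_scale=.002)
    print(n,'disc',f.x.round(4),'disc z',np.nanmedian(W[...,2][m]).round(4))
    g=(abs(hsv[...,0].astype(int)-60)<25)&(hsv[...,1]>70)&near&(W[...,2]<.04)
    # red
    r=((hsv[...,0]<10)|(hsv[...,0]>170))&(hsv[...,1]>100)&(np.hypot(W[...,0]-.59,W[...,1])<.09)
    k,l,s,ce=cv2.connectedComponentsWithStats(r.astype(np.uint8),connectivity=4)
    for i in range(1,k):
        if s[i,4]>3: print('red',s[i].tolist(),ce[i].round(1),np.nanmedian(W[l==i],0).round(4),'z.052',ray(*ce[i],.052).round(4)[:2],'z.1',ray(*ce[i],.1).round(4)[:2])
    x,y,w,h=(200,160,130,90) if n=='top' else (220,160,120,90)
    cv2.imwrite(f'pics/{n}c.png',cv2.resize(im[y:y+h,x:x+w],None,fx=6,fy=6,interpolation=cv2.INTER_CUBIC))
E
python3 -c "
import cv2,numpy as np
a=cv2.imread('pics/topc.png');b=cv2.imread('pics/sidec.png')
a=cv2.resize(a,(400,277));b=cv2.resize(b,(400,300))
"
```

```text
top disc [0.5751 0.1057 0.0916] disc z 0.0521
red [292, 185, 4, 6, 18] [293.6 187.7] [ 0.614  -0.052   0.1001] z.052 [ 0.6233 -0.0537] z.1 [ 0.6133 -0.0509]
red [266, 198, 8, 4, 22] [269.6 199.6] [0.5782 0.0365 0.0529] z.052 [0.579 0.036] z.1 [0.5704 0.036 ]
side disc [0.5729 0.1057 0.0932] disc z 0.0535
red [286, 207, 8, 6, 16] [289.3 209.4] [0.5785 0.0374 0.0555] z.052 [0.58   0.0378] z.1 [0.5578 0.0174]
red [316, 209, 5, 10, 29] [318.1 213.1] [ 0.6113 -0.0533  0.0975] z.052 [ 0.6339 -0.0372] z.1 [ 0.6093 -0.0544]
```

View pics/topc.png

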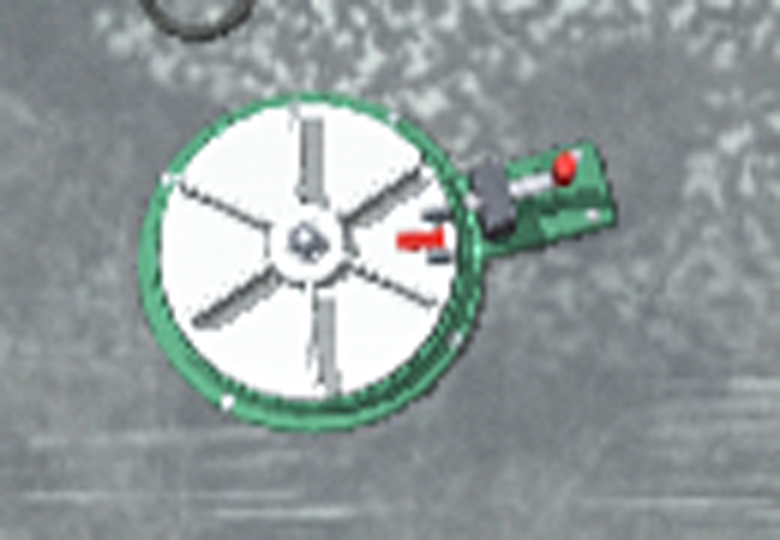

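View pics/sidec.png

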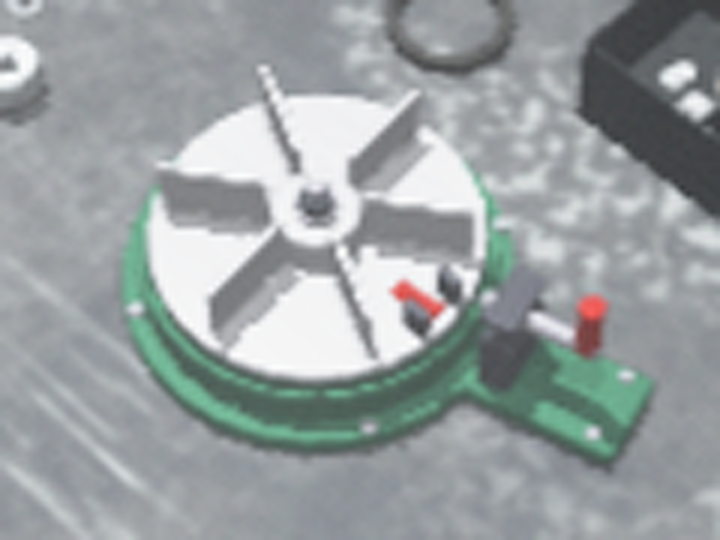

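The axis is at about (0.574, 0.106), the bolt direction at -76° and the mark at about -86°, so the impeller starts near -0.17 rad. I'll put the open gripper over the hub, with one finger in each of two opposite vane gaps (the 154°/-26° line, yaw -116), and turn it about the axis.

Request:
play_rows([
  [0.031,-0.0473,0,0,0,-0.038],
  [0.031,-0.0473,0,0,0,-0.038],
  [0.031,-0.0473,0,0,0,-0.038],
  [0.031,-0.0473,0,0,0,-0.038],
  [0.031,-0.0473,0,0,0,-0.038],
  [0.031,-0.0473,0,0,0,-0.038],
  [0.031,-0.0473,0,0,0,-0.038],
  [0.031,-0.0473,0,0,0,-0.038],
  [0.031,-0.0473,0,0,0,-0.038],
  [0.031,-0.0473,0,0,0,-0.038],
], gripper=1)

```text
clock: 1.1
tool_pos: [0.4748, 0.2558, 0.2455]
orientation: [180.0, 0.0, -88.3]
force: [0.8, 0.7, 0.2]
opening: 0.0878
gripper_force: 0.0
```

Request:
play_rows([
  [0.031,-0.0468,0,0,0,-0.038],
  [0.031,-0.0468,0,0,0,-0.038],
  [0.031,-0.0468,0,0,0,-0.038],
  [0.031,-0.0468,-0.02,0,0,-0.038],
  [0,0,-0.05,0,0,0],
  [0,0,-0.03,0,0,0],
  [0,0,0,0,0,0],
])

```text
clock: 1.8
tool_pos: [0.5712, 0.1062, 0.1616]
orientation: [179.7, -0.3, -115.4]
force: [0.7, 0.2, -0.3]
opening: 0.0877
gripper_force: 0.0
```

Run:
```python
from h import *
o=get_obs();print(o['tool_pos'].round(4),o['orientation'].round(1),o['joint_pos'].round(1),o['moment'].round(3))
a,_=cloud('side');b,_=cloud('top')
A=cv2.resize(a[120:270,200:350],(450,450),interpolation=cv2.INTER_CUBIC);B=cv2.resize(b[140:260,190:310],(350,350))
B=cv2.copyMakeBorder(B,0,100,0,0,cv2.BORDER_CONSTANT);cv2.imwrite('pics/h1.png',np.hstack([A,B]))
```

```text
[0.5712 0.1062 0.1616] [ 179.7   -0.3 -115.4] [ 29.8  15.9 -17.7  -0.1 -56.8 -55.2] [ 0.049 -0.084  0.007]
```

View pics/h1.png

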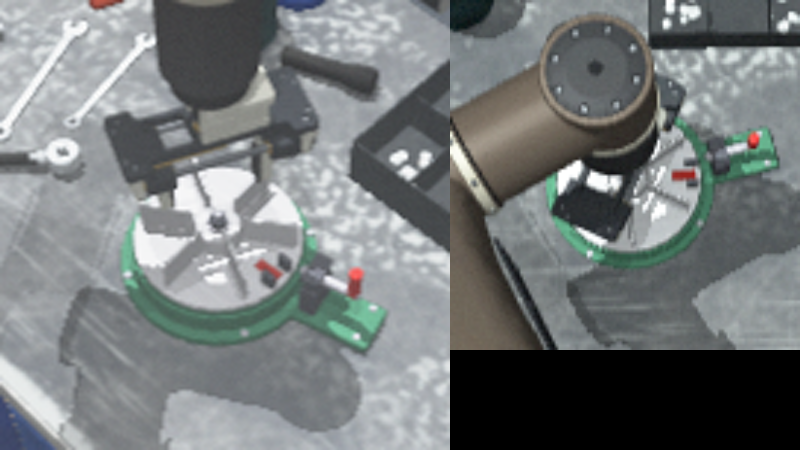

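The gripper straddles the hub, with the fingers over the clear gaps (side crop, fingers at about (165,185) and (265,160)). I'm descending.

Request:
play_rows([
  [0.003,0,-0.02,0,0,0],
  [0,0,-0.025,0,0,0],
  [0,0,-0.025,0,0,0],
  [0,0,-0.025,0,0,0],
  [0,0,0,0,0,0],
])

```text
clock: 2.4
tool_pos: [0.5753, 0.1081, 0.0891]
orientation: [179.9, -0.1, -115.3]
force: [-0.7, -0.5, 0.4]
opening: 0.0878
gripper_force: 0.0
```

```bash
cat > s.py <<'E'
from plant import *
o=get_obs();print(o['clock'],o['tool_pos'].round(4),o['orientation'].round(2),'F',o['force'].round(2),'M',o['moment'].round(3))
E
python3 s.py
```

```text
2.4 [0.5753 0.1081 0.0891] [ 1.7994e+02 -6.0000e-02 -1.1530e+02] F [-0.73 -0.5   0.42] M [ 0.089 -0.058 -0.009]
```

Request:
play_rows([
  [0,0,0,0,0,0.014],
  [0,0,0,0,0,0.014],
  [0,0,0,0,0,0.014],
  [0,0,0,0,0,0.014],
  [0,0,0,0,0,0.014],
  [0,0,0,0,0,0.014],
  [0,0,0,0,0,0.014],
  [0,0,0,0,0,0.014],
  [0,0,0,0,0,0.014],
  [0,0,0,0,0,0.014],
])

```text
clock: 3.4
tool_pos: [0.5769, 0.1083, 0.0922]
orientation: [-179.9, 0.0, -90.0]
force: [-0.5, -1.7, 1.0]
opening: 0.0877
gripper_force: 0.6
```

```bash
python3 s.py
```

```text
3.4 [0.5769 0.1083 0.0922] [-1.7985e+02  4.0000e-02 -8.9990e+01] F [-0.46 -1.73  1.04] M [-0.509  0.177 -0.094]
```

Request:
play_rows([
  [0,0,0,0,0,0.014],
  [0,0,0,0,0,0.014],
  [0,0,0,0,0,0.014],
  [0,0,0,0,0,0.014],
  [0,0,0,0,0,0.014],
  [0,0,0,0,0,0.014],
  [0,0,0,0,0,0.014],
  [0,0,0,0,0,0.014],
  [0,0,0,0,0,0.014],
  [0,0,0,0,0,0],
])

```text
clock: 4.4
tool_pos: [0.5771, 0.1085, 0.092]
orientation: [-179.8, -0.0, -67.4]
force: [-0.1, -0.3, -0.9]
opening: 0.0876
gripper_force: 0.0
```

Run:
```python
from h import *
exec(open('s.py').read())
a,_=cloud('side');A=cv2.resize(a[140:260,210:340],(520,480),interpolation=cv2.INTER_CUBIC);cv2.imwrite('pics/h2.png',A)
```

```text
4.4 [0.5771 0.1085 0.092 ] [-1.7981e+02 -1.0000e-02 -6.7380e+01] F [-0.09 -0.29 -0.86] M [0.106 0.029 0.012]
```

View pics/h2.png

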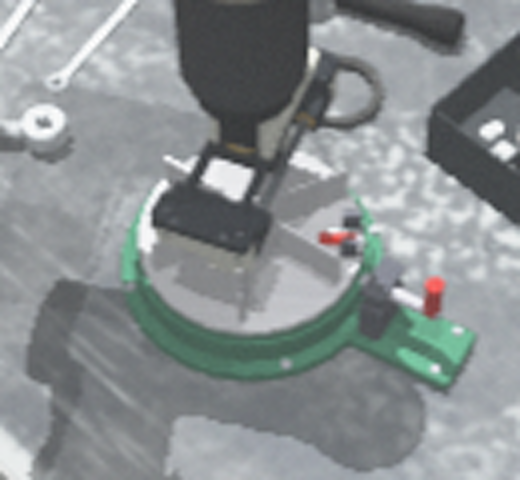

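The red mark now sits near (335,237) in the crop, so the impeller is turning with the fingers. I'll measure its angle and carry on.

```bash
cat > ang.py <<'E'
from h import *
def ray(n,u,v,z):
    c=camera_model(n);T=np.linalg.inv(c['world_to_cam'])
    d=T[:3,:3]@[(u-c['cx'])/c['fx'],(v-c['cy'])/c['fy'],1];return T[:3,3]+d*(z-T[2,3])/d[2]
for n in('side','top'):
    im,W=cloud(n);hsv=cv2.cvtColor(im,cv2.COLOR_BGR2HSV)
    r=((hsv[...,0]<10)|(hsv[...,0]>170))&(hsv[...,1]>90)
    k,l,s,ce=cv2.connectedComponentsWithStats(r.astype(np.uint8),connectivity=8)
    for i in range(1,k):
        p=ray(n,*ce[i],.052)
        d=p[:2]-[.574,.106];q=ray(n,*ce[i],.095)
        if s[i,4]>5 and np.hypot(*d)<.22:
            t=np.degrees(np.arctan2(d[1],d[0]))
            print(n,s[i,4],'r',np.hypot(*d).round(4),'angle from bolt deg',round(t+76.3,1),'at z.095',q[:2].round(4))
E
python3 ang.py
```

```text
side 17 r 0.0653 angle from bolt deg 27.7 at z.095 [0.5958 0.038 ]
side 35 r 0.1552 angle from bolt deg 8.4 at z.095 [ 0.6106 -0.0531]
top 18 r 0.1671 angle from bolt deg 3.5 at z.095 [ 0.6143 -0.0512]
top 24 r 0.0709 angle from bolt deg 25.5 at z.095 [0.6099 0.0506]
```

Request:
play_rows([
  [-0.0025,-0.002,-0.005,0,0,0.01],
  [0,0,0,0,0,0.014],
  [0,0,0,0,0,0.014],
  [0,0,0,0,0,0.014],
  [0,0,0,0,0,0.014],
  [0,0,0,0,0,0.014],
  [0,0,0,0,0,0.014],
  [0,0,0,0,0,0.014],
  [0,0,0,0,0,0],
])

```text
clock: 5.45
tool_pos: [0.5742, 0.1064, 0.0861]
orientation: [-180.0, -0.0, -48.0]
force: [0.6, 0.3, 0.4]
opening: 0.0875
gripper_force: 0.0
```

```bash
python3 s.py
```

```text
5.45 [0.5742 0.1064 0.0861] [-1.7996e+02 -1.0000e-02 -4.8020e+01] F [0.61 0.29 0.42] M [ 0.041  0.01  -0.013]
```

Request:
play_rows([
  [0,0,0,0,0,0.005],
  [0,0,0,0,0,0.005],
  [0,0,0,0,0,0.005],
  [0,0,0,0,0,0.005],
  [0,0,0,0,0,0.005],
])

```text
clock: 5.95
tool_pos: [0.5741, 0.1063, 0.0857]
orientation: [-180.0, -0.0, -43.5]
force: [0.9, 0.3, 0.8]
opening: 0.0877
gripper_force: 0.6
```

```bash
python3 s.py
```

```text
5.95 [0.5741 0.1063 0.0857] [-1.7997e+02 -1.0000e-02 -4.3460e+01] F [0.92 0.28 0.83] M [-0.078 -0.47  -0.019]
```

Request:
play_rows([
  [0,0,0,0,0,0.005],
  [0,0,0,0,0,0.005],
  [0,0,0,0,0,0.005],
  [0,0,0,0,0,0.005],
  [0,0,0,0,0,0.005],
])

```text
clock: 6.45
tool_pos: [0.5739, 0.1062, 0.0856]
orientation: [-180.0, -0.0, -38.9]
force: [1.7, -0.8, 1.6]
opening: 0.0874
gripper_force: 0.7
```

```bash
python3 s.py
```

```text
6.45 [0.5739 0.1062 0.0856] [-179.99   -0.    -38.94] F [ 1.73 -0.78  1.62] M [ 0.051 -0.523 -0.093]
```

Request:
play_rows([
  [0,0,0,0,0,0.005],
  [0,0,0,0,0,0.005],
  [0,0,0,0,0,0.005],
  [0,0,0,0,0,0.005],
  [0,0,0,0,0,0.005],
])

```text
clock: 6.95
tool_pos: [0.5738, 0.1062, 0.0855]
orientation: [180.0, 0.0, -34.5]
force: [1.6, -1.0, 0.7]
opening: 0.0875
gripper_force: 0.6
```

```bash
python3 s.py
```

```text
6.95 [0.5738 0.1062 0.0855] [180.     0.   -34.45] F [ 1.62 -0.99  0.67] M [ 0.045 -0.522 -0.018]
```

Request:
play_rows([
  [0,0,0,0,0,0.005],
  [0,0,0,0,0,0.005],
  [0,0,0,0,0,0.005],
  [0,0,0,0,0,0.005],
  [0,0,0,0,0,0.005],
])

```text
clock: 7.45
tool_pos: [0.5738, 0.1061, 0.0856]
orientation: [180.0, 0.0, -29.9]
force: [0.9, -0.5, 0.8]
opening: 0.0874
gripper_force: 0.6
```

```bash
python3 s.py
```

```text
7.45 [0.5738 0.1061 0.0856] [180.     0.   -29.95] F [ 0.9  -0.49  0.84] M [-0.047 -0.487 -0.087]
```

Request:
play_rows([
  [0,0,0,0,0,0.005],
  [0,0,0,0,0,0.005],
  [0,0,0,0,0,0.005],
  [0,0,0,0,0,0.005],
  [0,0,0,0,0,0.005],
])

```text
clock: 7.95
tool_pos: [0.5738, 0.1061, 0.0855]
orientation: [180.0, 0.0, -25.5]
force: [2.1, -0.8, 0.7]
opening: 0.0875
gripper_force: 0.6
```

```bash
python3 s.py
```

```text
7.95 [0.5738 0.1061 0.0855] [ 1.7999e+02  1.0000e-02 -2.5450e+01] F [ 2.05 -0.75  0.65] M [-0.175 -0.423 -0.037]
```

Request:
play_rows([
  [0,0,0,0,0,0.005],
  [0,0,0,0,0,0.005],
  [0,0,0,0,0,0.005],
  [0,0,0,0,0,0.005],
  [0,0,0,0,0,0.005],
])

```text
clock: 8.45
tool_pos: [0.5738, 0.1061, 0.0855]
orientation: [180.0, 0.0, -21.0]
force: [0.5, -1.3, -0.2]
opening: 0.0876
gripper_force: 0.6
```

```bash
python3 s.py
```

```text
8.45 [0.5738 0.1061 0.0855] [ 1.7999e+02  1.0000e-02 -2.0950e+01] F [ 0.52 -1.27 -0.21] M [-0.323 -0.459 -0.073]
```

Request:
play_rows([
  [0,0,0,0,0,0.005],
  [0,0,0,0,0,0.005],
  [0,0,0,0,0,0.005],
  [0,0,0,0,0,0.005],
  [0,0,0,0,0,0.005],
])

```text
clock: 8.95
tool_pos: [0.5738, 0.1061, 0.0855]
orientation: [180.0, 0.0, -16.5]
force: [1.0, -1.9, 0.3]
opening: 0.0877
gripper_force: 0.6
```

```bash
python3 s.py
```

```text
8.95 [0.5738 0.1061 0.0855] [180.     0.   -16.45] F [ 0.97 -1.95  0.32] M [-0.38  -0.428 -0.049]
```

Request:
play_rows([
  [0,0,0,0,0,0.005],
  [0,0,0,0,0,0.005],
  [0,0,0,0,0,0.005],
  [0,0,0,0,0,0.005],
  [0,0,0,0,0,0.005],
])

```text
clock: 9.45
tool_pos: [0.5739, 0.1061, 0.0855]
orientation: [180.0, 0.0, -11.9]
force: [1.0, -1.4, -0.2]
opening: 0.0875
gripper_force: 0.6
```

```bash
python3 s.py
```

```text
9.45 [0.5739 0.1061 0.0855] [180.     0.   -11.95] F [ 1.05 -1.44 -0.16] M [-0.388 -0.489 -0.02 ]
```

Request:
play_rows([
  [0,0,0,0,0,0.005],
  [0,0,0,0,0,0.005],
  [0,0,0,0,0,0.005],
  [0,0,0,0,0,0.005],
  [0,0,0,0,0,0.005],
])

```text
clock: 9.95
tool_pos: [0.5739, 0.1062, 0.0856]
orientation: [-180.0, 0.0, -7.4]
force: [1.5, -1.8, -0.2]
opening: 0.0874
gripper_force: 0.6
```

```bash
python3 s.py
```

```text
9.95 [0.5739 0.1062 0.0856] [-180.      0.     -7.45] F [ 1.47 -1.79 -0.21] M [-0.401 -0.482 -0.046]
```

Request:
play_rows([
  [0,0,0,0,0,0.005],
  [0,0,0,0,0,0.005],
  [0,0,0,0,0,0.005],
  [0,0,0,0,0,0.005],
  [0,0,0,0,0,0.005],
])

```text
clock: 10.45
tool_pos: [0.5739, 0.1062, 0.0856]
orientation: [-180.0, -0.0, -2.9]
force: [0.5, -1.2, -1.0]
opening: 0.0878
gripper_force: 0.6
```

```bash
python3 s.py
```

```text
10.45 [0.5739 0.1062 0.0856] [-180.     -0.     -2.95] F [ 0.45 -1.19 -0.99] M [-0.325 -0.514 -0.027]
```

Request:
play_rows([
  [0,0,0,0,0,0.005],
  [0,0,0,0,0,0.005],
  [0,0,0,0,0,0.005],
  [0,0,0,0,0,0.005],
  [0,0,0,0,0,0.005],
])

```text
clock: 10.95
tool_pos: [0.5739, 0.1062, 0.0856]
orientation: [-180.0, -0.0, 1.6]
force: [1.3, -0.4, -0.2]
opening: 0.0875
gripper_force: 0.6
```

```bash
python3 s.py
```

```text
10.95 [0.5739 0.1062 0.0856] [-180.     -0.      1.55] F [ 1.32 -0.39 -0.17] M [-0.303 -0.57  -0.107]
```

Request:
play_rows([
  [0,0,0,0,0,0.005],
  [0,0,0,0,0,0.005],
  [0,0,0,0,0,0.005],
  [0,0,0,0,0,0.005],
  [0,0,0,0,0,0.005],
])

```text
clock: 11.45
tool_pos: [0.5739, 0.1062, 0.0856]
orientation: [-180.0, -0.0, 6.1]
force: [2.8, 0.7, -0.8]
opening: 0.0876
gripper_force: 0.6
```

```bash
python3 s.py; python3 ang.py
```

```text
11.45 [0.5739 0.1062 0.0856] [-180.     -0.      6.05] F [ 2.79  0.72 -0.79] M [-0.216 -0.568 -0.096]
side 21 r 0.0695 angle from bolt deg 100.4 at z.095 [0.6153 0.1124]
side 35 r 0.1552 angle from bolt deg 8.4 at z.095 [ 0.6106 -0.0531]
top 18 r 0.1671 angle from bolt deg 3.5 at z.095 [ 0.6143 -0.0512]
```

Mark at 100°, still turning freely.

Request:
play_rows([
  [0,0,0,0,0,0.005],
  [0,0,0,0,0,0.005],
  [0,0,0,0,0,0.005],
  [0,0,0,0,0,0.005],
  [0,0,0,0,0,0.005],
])

```text
clock: 12.05
tool_pos: [0.5739, 0.1062, 0.0856]
orientation: [180.0, -0.0, 10.6]
force: [2.6, 0.2, -0.4]
opening: 0.0878
gripper_force: 0.6
```

```bash
python3 s.py
```

```text
12.05 [0.5739 0.1062 0.0856] [180.    -0.    10.55] F [ 2.64  0.18 -0.35] M [-0.172 -0.595 -0.065]
```

Request:
play_rows([
  [0,0,0,0,0,0.005],
  [0,0,0,0,0,0.005],
  [0,0,0,0,0,0.005],
  [0,0,0,0,0,0.005],
  [0,0,0,0,0,0.005],
])

```text
clock: 12.55
tool_pos: [0.5739, 0.1062, 0.0856]
orientation: [-180.0, -0.0, 15.1]
force: [2.0, -0.3, 0.3]
opening: 0.0879
gripper_force: 0.6
```

```bash
python3 s.py
```

```text
12.55 [0.5739 0.1062 0.0856] [-180.     -0.     15.05] F [ 1.98 -0.25  0.33] M [-0.212 -0.639 -0.045]
```

Request:
play_rows([
  [0,0,0,0,0,0.005],
  [0,0,0,0,0,0.005],
  [0,0,0,0,0,0.005],
  [0,0,0,0,0,0.005],
  [0,0,0,0,0,0.005],
])

```text
clock: 13.05
tool_pos: [0.5742, 0.1063, 0.0856]
orientation: [-180.0, -0.0, 19.5]
force: [3.9, 0.1, -1.0]
opening: 0.0876
gripper_force: 6.0
```

```bash
python3 s.py
```

```text
13.05 [0.5742 0.1063 0.0856] [-1.7999e+02 -4.0000e-02  1.9520e+01] F [ 3.9   0.15 -0.98] M [-0.124 -1.52  -0.607]
```

I've met the rub: Mz has risen to -0.6 N·m at about 114°. I'll lean there for a bit over a second.

Request:
play_rows([
  [0,0,0,0,0,0],
  [0,0,0,0,0,0],
  [0,0,0,0,0,0],
  [0,0,0,0,0,0],
])

```text
clock: 13.45
tool_pos: [0.5741, 0.1063, 0.0856]
orientation: [-180.0, -0.0, 19.5]
force: [5.5, 0.0, -2.5]
opening: 0.0874
gripper_force: 4.9
```

```bash
python3 s.py
```

```text
13.45 [0.5741 0.1063 0.0856] [-1.800e+02 -3.000e-02  1.947e+01] F [ 5.46  0.04 -2.49] M [-0.019 -1.894 -0.432]
```

Request:
play_rows([
  [0,0,0,0,0,0],
  [0,0,0,0,0,0],
  [0,0,0,0,0,0],
  [0,0,0,0,0,0],
  [0,0,0,0,0,0],
  [0,0,0,0,0,0],
  [0,0,0,0,0,0],
  [0,0,0,0,0,0],
  [0,0,0,0,0,0],
])

```text
clock: 14.35
tool_pos: [0.5741, 0.1063, 0.0856]
orientation: [-180.0, -0.0, 19.5]
force: [4.8, -0.1, -2.3]
opening: 0.0876
gripper_force: 4.9
```

```bash
python3 s.py;python3 ang.py
```

```text
14.35 [0.5741 0.1063 0.0856] [-1.800e+02 -3.000e-02  1.947e+01] F [ 4.79 -0.09 -2.27] M [ 0.011 -1.978 -0.495]
side 35 r 0.1552 angle from bolt deg 8.4 at z.095 [ 0.6106 -0.0531]
top 18 r 0.1671 angle from bolt deg 3.5 at z.095 [ 0.6143 -0.0512]
```

Request:
play_rows([
  [0,0,0,0,0,-0.017],
  [0,0,0,0,0,-0.017],
  [0,0,0,0,0,-0.017],
  [0,0,0,0,0,-0.017],
  [0,0,0,0,0,-0.017],
  [0,0,0,0,0,-0.017],
  [0,0,0,0,0,-0.017],
  [0,0,0,0,0,-0.017],
  [0,0,0,0,0,-0.017],
  [0,0,0,0,0,-0.017],
])

```text
clock: 15.45
tool_pos: [0.5724, 0.1056, 0.0851]
orientation: [179.9, 0.1, -11.2]
force: [0.9, -0.7, -0.2]
opening: 0.0876
gripper_force: 0.8
```

Request:
play_rows([
  [0,0,0,0,0,-0.017],
  [0,0,0,0,0,-0.017],
  [0,0,0,0,0,-0.017],
  [0,0,0,0,0,-0.017],
  [0,0,0,0,0,-0.017],
  [0,0,0,0,0,-0.017],
  [0,0,0,0,0,-0.017],
  [0,0,0,0,0,-0.017],
  [0,0,0,0,0,-0.017],
  [0,0,0,0,0,-0.017],
])

```text
clock: 16.45
tool_pos: [0.5729, 0.1057, 0.0853]
orientation: [179.9, 0.0, -41.8]
force: [0.9, -0.3, -0.2]
opening: 0.0875
gripper_force: 0.7
```

```bash
python3 s.py;python3 ang.py
```

```text
16.45 [0.5729 0.1057 0.0853] [ 1.7989e+02  4.0000e-02 -4.1810e+01] F [ 0.9  -0.33 -0.15] M [-0.17  -0.584  0.102]
side 20 r 0.0724 angle from bolt deg 80.3 at z.095 [0.6237 0.0899]
side 34 r 0.1552 angle from bolt deg 8.6 at z.095 [ 0.611 -0.053]
top 18 r 0.1671 angle from bolt deg 3.5 at z.095 [ 0.6143 -0.0512]
```

Request:
play_rows([
  [0,0,0,0,0,-0.017],
  [0,0,0,0,0,-0.017],
  [0,0,0,0,0,-0.017],
  [0,0,0,0,0,-0.017],
  [0,0,0,0,0,-0.017],
  [0,0,0,0,0,-0.017],
  [0,0,0,0,0,-0.017],
  [0,0,0,0,0,-0.017],
  [0,0,0,0,0,-0.017],
  [0,0,0,0,0,-0.017],
])

```text
clock: 17.55
tool_pos: [0.573, 0.1057, 0.0853]
orientation: [179.9, -0.0, -72.3]
force: [0.8, -0.7, -0.3]
opening: 0.0877
gripper_force: 0.7
```

Request:
play_rows([
  [0,0,0,0,0,-0.017],
  [0,0,0,0,0,-0.017],
  [0,0,0,0,0,-0.017],
  [0,0,0,0,0,-0.017],
  [0,0,0,0,0,-0.017],
  [0,0,0,0,0,-0.017],
  [0,0,0,0,0,-0.01],
  [0,0,0,0,0,-0.01],
  [0,0,0,0,0,0],
])

```text
clock: 18.45
tool_pos: [0.573, 0.106, 0.0853]
orientation: [179.9, -0.0, -94.2]
force: [0.5, -0.2, -0.4]
opening: 0.0877
gripper_force: 0.1
```

```bash
python3 s.py;python3 ang.py
```

```text
18.45 [0.573  0.106  0.0853] [ 1.7991e+02 -4.0000e-02 -9.4210e+01] F [ 0.54 -0.21 -0.39] M [ 0.135 -0.042  0.025]
side 18 r 0.0643 angle from bolt deg 28.2 at z.095 [0.5957 0.0391]
side 35 r 0.1552 angle from bolt deg 8.4 at z.095 [ 0.6106 -0.0531]
top 18 r 0.1671 angle from bolt deg 3.5 at z.095 [ 0.6143 -0.0512]
top 24 r 0.0692 angle from bolt deg 26.2 at z.095 [0.6096 0.0524]
```

Request:
play_rows([
  [0,0,0,0,0,-0.014],
  [0,0,0,0,0,-0.014],
  [0,0,0,0,0,-0.014],
  [0,0,0,0,0,-0.014],
  [0,0,0,0,0,-0.014],
  [0,0,0,0,0,-0.014],
  [0,0,0,0,0,-0.014],
  [0,0,0,0,0,-0.014],
  [0,0,0,0,0,-0.014],
  [0,0,0,0,0,-0.012],
])

```text
clock: 19.55
tool_pos: [0.5736, 0.1064, 0.0854]
orientation: [180.0, -0.0, -119.1]
force: [0.4, 1.6, -0.0]
opening: 0.0875
gripper_force: 0.7
```

```bash
python3 s.py;python3 ang.py
python3 - <<'E'
from h import *
a,_=cloud('side');b,_=cloud('top')
A=cv2.resize(a[180:240,260:340],(640,480),interpolation=cv2.INTER_CUBIC)
cv2.imwrite('pics/h3.png',A)
cv2.imwrite('pics/h3t.png',cv2.resize(b[170:230,230:310],(640,480),interpolation=cv2.INTER_CUBIC))
E
```

```text
19.55 [0.5736 0.1064 0.0854] [ 1.7998e+02 -1.0000e-02 -1.1912e+02] F [ 0.37  1.64 -0.03] M [ 0.718 -0.134  0.086]
side 17 r 0.0658 angle from bolt deg 3.0 at z.095 [0.5725 0.0245]
side 34 r 0.1552 angle from bolt deg 8.6 at z.095 [ 0.611 -0.053]
top 18 r 0.1671 angle from bolt deg 3.5 at z.095 [ 0.6143 -0.0512]
top 22 r 0.0714 angle from bolt deg 0.8 at z.095 [0.5838 0.0368]
```

View pics/h3.png

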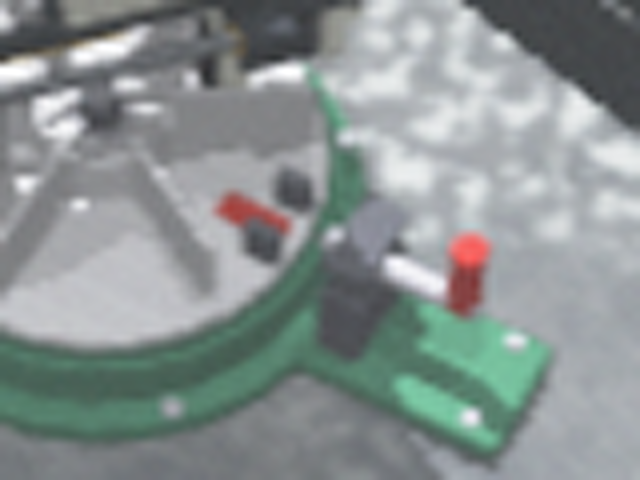

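The lugs at (295,185) and (262,240) sit evenly either side of the bolt's line, so the impeller is aligned to within about 1°. I'll back the fingers off the vanes, lift, close and go to the outer side of the post.

Request:
play_rows([
  [0,0,0,0,0,0.02],
  [0,0,0,0,0,0.03],
  [0,0,0,0,0,0.025],
  [0,0,0,0,0,0],
  [0,0,0.05,0,0,0],
  [0,0,0.05,0,0,0],
  [0,0,0,0,0,0],
])

```text
clock: 20.45
tool_pos: [0.5769, 0.1071, 0.1713]
orientation: [-179.6, 0.3, -105.7]
force: [0.5, 0.1, -0.2]
opening: 0.0877
gripper_force: 0.0
```

Request:
play_rows([
  [0.012,-0.049,0,0,0,0.033],
  [0.012,-0.049,0,0,0,0.033],
  [0.012,-0.049,0,0,0,0.033],
  [0.012,-0.049,0,0,0,0.033],
  [0.012,-0.049,0,0,0,0.033],
  [0,0,0,0,0,0],
  [0,0,0,0,0,0],
], gripper=-1)

```text
clock: 21.15
tool_pos: [0.6216, -0.091, 0.165]
orientation: [180.0, 0.0, -76.2]
force: [0.4, -0.0, 1.5]
opening: 0.037
gripper_force: 0.0
```

```bash
python3 s.py;python3 ang.py
python3 - <<'E'
from h import *
a,_=cloud('side');b,_=cloud('top')
A=cv2.resize(a[165:240,250:350],(640,480),interpolation=cv2.INTER_CUBIC)
cv2.imwrite('pics/h4.png',A)
E
```

```text
21.15 [ 0.6216 -0.091   0.165 ] [ 1.7996e+02  1.0000e-02 -7.6160e+01] F [ 0.36 -0.05  1.51] M [ 0.106 -0.059  0.001]
side 18 r 0.0665 angle from bolt deg 1.9 at z.095 [0.5715 0.0235]
top 18 r 0.1671 angle from bolt deg 3.5 at z.095 [ 0.6143 -0.0512]
top 12 r 0.0743 angle from bolt deg 1.4 at z.095 [0.5852 0.0342]
```

View pics/h4.png

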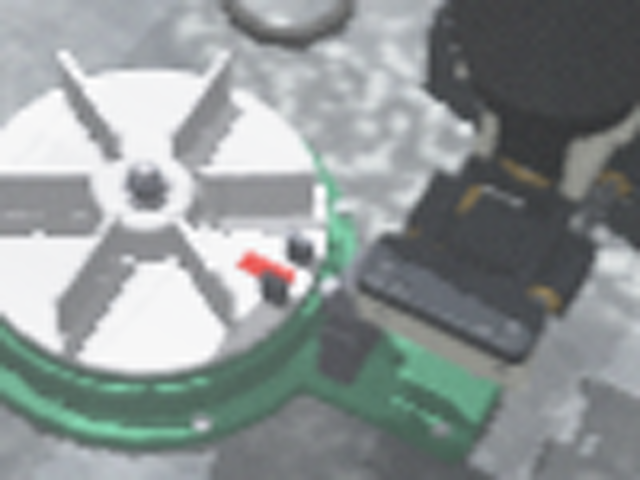

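The fingers are above the tongue, outside the post, and the lugs still straddle the bolt's line. I'm descending.

Request:
play_rows([
  [0,0,0,0,0,0],
  [0,0,0,0,0,0],
  [0,0,0,0,0,0],
  [0,0,-0.03,0,0,0],
  [0,0,-0.035,0,0,0],
  [0,0,-0.031,0,0,0],
  [0,0,0,0,0,0],
  [0,0,0,0,0,0],
])

```text
clock: 22.15
tool_pos: [0.622, -0.0898, 0.0891]
orientation: [180.0, -0.0, -75.9]
force: [0.5, -0.4, -0.1]
opening: 0.0006
gripper_force: 0.0
```

```bash
python3 s.py
```

```text
22.15 [ 0.622  -0.0898  0.0891] [ 1.7996e+02 -2.0000e-02 -7.5900e+01] F [ 0.53 -0.43 -0.14] M [ 0.091 -0.039 -0.034]
```

Request:
play_rows([
  [-0.0009,0.0036,0,0,0,0],
  [-0.0009,0.0036,0,0,0,0],
  [-0.0009,0.0036,0,0,0,0],
  [-0.0009,0.0036,0,0,0,0],
  [-0.0009,0.0036,0,0,0,0],
  [-0.0009,0.0036,0,0,0,0],
  [-0.0009,0.0036,0,0,0,0],
  [-0.0009,0.0036,0,0,0,0],
])

```text
clock: 22.95
tool_pos: [0.6161, -0.067, 0.0889]
orientation: [180.0, -0.0, -75.9]
force: [0.3, -3.3, 0.5]
opening: 0.0007
gripper_force: 1.6
```

```bash
python3 s.py
```

```text
22.95 [ 0.6161 -0.067   0.0889] [ 1.800e+02 -3.000e-02 -7.592e+01] F [ 0.27 -3.29  0.51] M [-1.135 -0.265 -0.013]
```

Request:
play_rows([
  [-0.0006,0.0024,0,0,0,0],
  [-0.0006,0.0024,0,0,0,0],
  [-0.0006,0.0024,0,0,0,0],
  [-0.0006,0.0024,0,0,0,0],
])

```text
clock: 23.35
tool_pos: [0.6141, -0.0591, 0.0888]
orientation: [180.0, -0.0, -75.9]
force: [0.4, -3.3, 1.1]
opening: 0.0002
gripper_force: 1.6
```

```bash
python3 s.py
```

```text
23.35 [ 0.6141 -0.0591  0.0888] [179.99  -0.   -75.93] F [ 0.37 -3.29  1.11] M [-1.121 -0.002  0.   ]
```

Request:
play_rows([
  [-0.0006,0.0024,0,0,0,0],
  [-0.0006,0.0024,0,0,0,0],
  [-0.0006,0.0024,0,0,0,0],
  [-0.0006,0.0024,0,0,0,0],
])

```text
clock: 23.75
tool_pos: [0.612, -0.0513, 0.0887]
orientation: [180.0, -0.0, -75.9]
force: [0.3, -3.6, 1.0]
opening: 0.0004
gripper_force: 1.6
```

```bash
python3 s.py
```

```text
23.75 [ 0.612  -0.0513  0.0887] [179.98  -0.   -75.92] F [ 0.34 -3.63  0.97] M [-1.209  0.124  0.02 ]
```

Request:
play_rows([
  [-0.0003,0.0012,0,0,0,0],
  [-0.0003,0.0012,0,0,0,0],
  [-0.0003,0.0012,0,0,0,0],
])

```text
clock: 24.05
tool_pos: [0.6114, -0.0485, 0.0887]
orientation: [180.0, 0.0, -75.9]
force: [-0.2, -3.9, 1.1]
opening: 0.0002
gripper_force: 1.5
```

```bash
python3 s.py
```

```text
24.05 [ 0.6114 -0.0485  0.0887] [179.98   0.   -75.92] F [-0.16 -3.87  1.12] M [-1.165  0.311 -0.014]
```

Request:
play_rows([
  [-0.0003,0.0012,0,0,0,0],
  [-0.0003,0.0012,0,0,0,0],
])

```text
clock: 24.25
tool_pos: [0.6111, -0.0476, 0.0889]
orientation: [180.0, -0.1, -75.9]
force: [2.1, -13.5, 0.5]
opening: 0.0005
gripper_force: 6.4
```

```bash
python3 s.py
```

```text
24.25 [ 0.6111 -0.0476  0.0889] [ 1.7997e+02 -8.0000e-02 -7.5920e+01] F [  2.14 -13.49   0.47] M [-4.635 -0.592 -0.028]
```

The bolt is on its end stop at 13.5 N, about 24–25 mm in. I'm backing off, lifting clear and checking.

Request:
play_rows([
  [0.001,-0.004,0,0,0,0],
  [0.003,-0.012,0,0,0,0],
  [0.005,-0.02,0,0,0,0],
  [0,0,0.05,0,0,0],
  [0,0,0.06,0,0,0],
  [0,-0.05,0.05,0,0,0],
  [0,-0.06,0,0,0,0],
  [0,-0.06,0,0,0,0],
  [0,0,0,0,0,0],
])

```text
clock: 25.15
tool_pos: [0.6178, -0.2124, 0.2121]
orientation: [-180.0, -0.0, -76.2]
force: [-0.8, 1.1, 0.3]
opening: 0.0006
gripper_force: 0.0
```

```bash
python3 s.py;python3 ang.py
python3 - <<'E'
from h import *
a,_=cloud('side')
cv2.imwrite('pics/h5.png',cv2.resize(a[165:240,250:350],(640,480),interpolation=cv2.INTER_CUBIC))
E
```

```text
25.15 [ 0.6178 -0.2124  0.2121] [-1.7999e+02 -2.0000e-02 -7.6200e+01] F [-0.8   1.07  0.29] M [0.106 0.003 0.017]
side 11 r 0.0611 angle from bolt deg 1.3 at z.095 [0.5695 0.0283]
side 33 r 0.1317 angle from bolt deg 9.6 at z.095 [ 0.6045 -0.0312]
top 17 r 0.0669 angle from bolt deg 1.0 at z.095 [0.5829 0.0411]
```

View pics/h5.png

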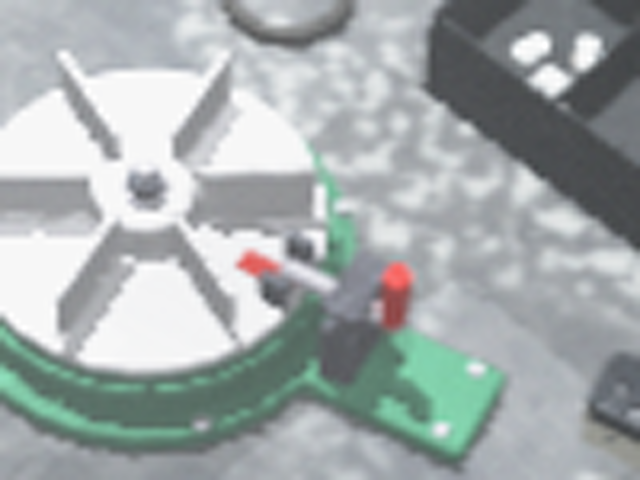

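The bolt nose is between the lugs (about (300,275)) and the post is close to the guide. I'll swing the arm aside and compare the post's position with the first pictures to confirm the full 25 mm.

Request:
play_rows([
  [-0.01,-0.05,0,0,0,0],
  [-0.01,-0.05,0,0,0,0],
  [-0.01,-0.05,0,0,0,0],
  [0,0,0,0,0,0],
])

```text
clock: 25.7
tool_pos: [0.5934, -0.3297, 0.2117]
orientation: [180.0, -0.0, -76.0]
force: [0.2, -0.4, -0.2]
opening: 0.0007
gripper_force: 0.0
```

Run:
```python
from h import *
from ang import ray
for n in('side','top'):
    z=np.load(f'{n}0.npz');im1,_=cloud(n)
    res=[]
    for im in(z['im'],im1):
        f=im.astype(float);w=np.clip(f[...,2]-np.maximum(f[...,0],f[...,1])-25,0,None)
        v,u=np.mgrid[0:420,0:560]
        x0,x1,y0,y1=(280,300,178,200) if n=='top' else (306,328,202,226)
        w=w*((u>=x0)&(u<=x1)&(v>=y0)&(v<=y1))
        c=((w*u).sum()/w.sum(),(w*v).sum()/w.sum())
        res.append(ray(n,*c,.09)[:2]);print(n,np.round(c,2),w.sum())
    d=res[1]-res[0];print('move',d.round(4),(d@[-.237,.972]).round(4),'r now',np.hypot(*(res[1]-[.574,.106])).round(4))
```

```text
side 10 r 0.0618 angle from bolt deg 1.6 at z.095 [0.57   0.0278]
side 32 r 0.1315 angle from bolt deg 9.9 at z.095 [ 0.6048 -0.0308]
top 19 r 0.1437 angle from bolt deg 3.7 at z.095 [ 0.6082 -0.0292]
top 17 r 0.0669 angle from bolt deg 1.0 at z.095 [0.5829 0.0411]
side [318.08 211.99] 2081.0
side [311.45 209.34] 2053.0
move [-0.007   0.0211] 0.0222 r now 0.1379
top [293.73 187.48] 1720.0
top [287.64 188.99] 1654.0
move [-0.0054  0.0222] 0.0229 r now 0.1406
```

Both cameras show about 22.5 mm of travel, so I'll push again to confirm it's on the stop.

Request:
play_rows([
  [0.0055,0.052,0,0,0,0],
  [0.0055,0.052,0,0,0,0],
  [0.0055,0.052,0,0,0,0],
  [0.0055,0.052,0,0,0,0],
  [0.0055,0.052,0,0,0,0],
  [0.0055,0.052,0,0,0,0],
  [0,0,-0.05,0,0,0],
  [0,0,-0.05,0,0,0],
  [0,0,-0.05,0,0,0],
  [0,0,0,0,0,0],
])

```text
clock: 26.9
tool_pos: [0.6169, -0.0757, 0.087]
orientation: [179.5, 0.1, -75.8]
force: [-0.6, 0.1, -0.6]
opening: 0.0004
gripper_force: 0.0
```

Request:
play_rows([
  [-0.0009,0.0036,0,0,0,0],
  [-0.0009,0.0036,0,0,0,0],
  [-0.0009,0.0036,0,0,0,0],
  [-0.0009,0.0036,0,0,0,0],
  [-0.0009,0.0036,0,0,0,0],
  [-0.0009,0.0036,0,0,0,0],
  [-0.0009,0.0036,0,0,0,0],
  [-0.0009,0.0036,0,0,0,0],
  [0,0,0,0,0,0],
])

```text
clock: 27.8
tool_pos: [0.6148, -0.0538, 0.0921]
orientation: [180.0, 0.0, -75.9]
force: [0.4, -0.9, -0.3]
opening: 0.0005
gripper_force: 0.0
```

```bash
python3 s.py
```

```text
27.8 [ 0.6148 -0.0538  0.0921] [180.     0.   -75.91] F [ 0.42 -0.9  -0.31] M [ 0.029 -0.079 -0.048]
```

Request:
play_rows([
  [-0.0006,0.0024,0,0,0,0],
  [-0.0006,0.0024,0,0,0,0],
  [-0.0006,0.0012,0,0,0,0],
  [-0.0003,0.0012,0,0,0,0],
  [0,0,0,0,0,0],
])

```text
clock: 28.3
tool_pos: [0.6132, -0.0483, 0.0921]
orientation: [180.0, -0.0, -75.9]
force: [0.9, -1.1, -0.6]
opening: 0.0003
gripper_force: 0.0
```

```bash
python3 s.py
```

```text
28.3 [ 0.6132 -0.0483  0.0921] [180.    -0.   -75.92] F [ 0.85 -1.06 -0.61] M [ 0.065 -0.021  0.018]
```

Request:
play_rows([
  [-0.0003,0.0006,0,0,0,0],
  [-0.0002,0.0006,0,0,0,0],
  [0,0,0,0,0,0],
])

```text
clock: 28.6
tool_pos: [0.6128, -0.0475, 0.0922]
orientation: [-180.0, -0.0, -75.9]
force: [-0.3, -0.9, 0.1]
opening: 0.0004
gripper_force: 0.2
```

```bash
python3 s.py
```

```text
28.6 [ 0.6128 -0.0475  0.0922] [-1.800e+02 -1.000e-02 -7.592e+01] F [-0.28 -0.85  0.08] M [-0.096 -0.044  0.015]
```

Request:
play_rows([
  [-0.0002,0.0006,0,0,0,0],
  [-0.0001,0.0006,0,0,0,0],
  [0,0,0,0,0,0],
])

```text
clock: 28.9
tool_pos: [0.6127, -0.0471, 0.0922]
orientation: [180.0, -0.0, -75.9]
force: [1.3, -5.0, -1.6]
opening: 0.0004
gripper_force: 2.4
```

```bash
python3 s.py
```

```text
28.9 [ 0.6127 -0.0471  0.0922] [ 1.7999e+02 -4.0000e-02 -7.5930e+01] F [ 1.31 -5.04 -1.58] M [-1.676 -0.528 -0.062]
```

Request:
play_rows([
  [-0.0002,0.0006,0,0,0,0],
  [-0.0001,0.0006,0,0,0,0],
  [0,0,0,0,0,0],
  [0,0,0,0,0,0],
])

```text
clock: 29.3
tool_pos: [0.6126, -0.0468, 0.0923]
orientation: [180.0, -0.1, -75.9]
force: [1.3, -8.9, -1.0]
opening: 0.0005
gripper_force: 4.3
```

```bash
python3 s.py
```

```text
29.3 [ 0.6126 -0.0468  0.0923] [ 1.800e+02 -9.000e-02 -7.593e+01] F [ 1.33 -8.95 -0.99] M [-2.998 -0.935  0.019]
```

It holds at 9 N in the same place without creeping, which is the end stop. I'll retreat and hand in.

Request:
play_rows([
  [0.001,-0.004,0,0,0,0],
  [0.003,-0.012,0,0,0,0],
  [0.005,-0.02,0,0,0,0],
  [0,0,0.05,0,0,0],
  [0,0,0.06,0,0,0],
  [0,-0.05,0.05,0,0,0],
  [0,-0.06,0,0,0,0],
  [0,0,0,0,0,0],
  [0,0,0,0,0,0],
])

```text
clock: 30.2
tool_pos: [0.6192, -0.1597, 0.2153]
orientation: [-180.0, 0.0, -76.1]
force: [-0.6, 0.1, -0.5]
opening: 0.0004
gripper_force: 0.0
```

```bash
python3 ang.py; python3 -c "
from plant import *
print(close_job())"
```

```text
side 11 r 0.0611 angle from bolt deg 1.3 at z.095 [0.5695 0.0283]
side 33 r 0.1317 angle from bolt deg 9.6 at z.095 [ 0.6045 -0.0312]
the job is handed in; nothing more can be done
None
```

The job is handed in at about 30 s: the impeller met the rub at about 113° (1.97 rad) and I leaned on it there for 1.3 s at about 5 N, then turned it back to the bolt (within about 1.5°) and pushed the bolt in until it stopped, at 13.5 N at most. The cameras read about 22.5 mm of bolt travel against the stated 25 mm, but a second push held at 9 N without moving, so I took that as the end stop.

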